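# Weigh two chokes and collar the heavier

### The arm

A 7-joint arm with a two-finger parallel gripper is mounted at the origin on the work surface. World frame = base frame: x ahead of the robot, y to its left, z up, the work surface at z = 0. Lengths are in m, angles in rad, forces in N, time in s.
With the tool pointing down it reaches from about 0.425 to 0.875 m from the base axis. Payload 9.9 kg.
Tool frame: the origin (TCP) lies at the very end of the fingers, on their centre line; the grasp point (between the pads) lies tcp_to_grasp behind it (tcp_to_grasp is the distance from the TCP to the grasp point, in m); x points along the fingers, y is the direction in which the jaws open and shut, and the axes are right-handed (so a half turn about x gives the same grasp; the last joint's range is limited). The gripper opens to 85 mm and grips with 20 to 120 N. Pads are 22 mm wide; open, the fingers measure 114 mm over their backs; the gripper's body (76 mm by 85 mm) begins 54 mm behind the grasp point. The pads swing forward as they close: fully open they stand 13 mm farther back than shut.
Start: joints at [1.132, 0.576, 0.025, 1.437, -0.015, 1.129, -0.057], TCP at [0.235, -0.633, 0.231] pointing down, gripper open.
Joint ranges: [-2.76, 2.76], [-0.34, 2.15], [-1.52, 1.57], [0.19, 2.46], [-1.09, 4.23], [0.17, 1.99], [-2.82, 2.82]. Speed limits (rad/s): [2.22, 2.22, 3.01, 3.01, 3.14, 3.14, 3.14].

### API

Orientations are given as a rotation vector (axis times angle).
In Python, from workcell import read_state, grab_frame, finish_job, tcp_to_grasp gives the robot as it stands. The module is installed in compiled form; this text tells all that it offers.
- The arm moves only by the tool arm_command, never from a script. Its argument "targets" is a list of rows, each a list of 6 numbers: the shift along the tool's x, y, z in m, then the turn, a rotation vector about the tool's x, y, z in degrees. In form: [[dx, dy, dz, rx, ry, rz], ...]. A call has 1 to 5 rows; each row shifts and turns the commanded pose from where the row before left it, along the tool's axes as they then stand; what a row does not reach is not made up. A row lasts 1/10 s, in which the tool goes at most 50 mm and 8.59 degrees, less where a joint would pass 70% of its speed; a pose out of reach is approached as far as the arm can. A call is refused whole if a number of a shift passes 0.05 or a number of a turn 8.59, either way. A call with a gripper value outside its range is refused whole. "claw" is the closure in counts, from 0 (fully open) to 255 (shut), set as the call begins (left out, the last holds). The fingers move at their own pace and stop on an object; the grip force is fixed at half the most. Time passes only in rows, so rows that do not move let the fingers close. It gives the time, the measured TCP pose, the force and the opening at its end, in the units of the state.
- read_state(): the state, without advancing time (a new reading comes with each control period).
- grab_frame(name): name is "side" or "top" or "wrist"; returns a dict with "color" (480x640x3 uint8, red, green, blue), "fov_y" (degrees; the focal length in pixels is half the picture's height over the tangent of half this angle, whatever the lens; pixels are square), "cx", "cy" (the principal point, pixels), "dist_coeffs" ([k1, k2, p1, p2, k3] as OpenCV has them; the pictures are not rectified), "cam_to_world" (4x4, takes a point from camera to world coordinates). Camera axes: x right, y up, looking along -z (the intrinsics and any distortion apply to the point x, -y, -z); pixel columns grow to the right and rows downward; lengths in m; the calibration is good to about 2 mm. A picture is of the moment at which its call begins. There is no depth.
- finish_job(): hands the job in, once; it reports no verdict.
The state is a dict: "time": time; "joint_positions": joint angles; "qd": joint speeds; "joint_efforts": joint torques, N m; "position": TCP position; "tcp_rot": TCP orientation; "ft_force": force on the tool from outside, world axes, zero at the start; "moment": the same for the moment, N m; "width": finger opening in m.
Only numpy, scipy, OpenCV 4.12 (cv2) and the standard library are available. Lean on these libraries where they do the work, as an engineer would, in place of code of your own. Each camera call takes 0.05 s, during which the arm holds its last target. There are 200 camera calls.

### The job

Stand the two look-alike chokes upright on opposite pans of the balance, let go and see which one is heavier. Leaving both on the pans, slip the red collar over the stud of the heavier choke and push it down, firmly but gently, until it is fully home on the can; do not force the collar or the pans, and do not disturb the other things on the bench.

Things in the scene. Friction and masses are not known exactly. Their poses are not given: they have to be found in the camera images.
- choke_a_mid (a point): one of two look-alike potted chokes: upright aluminium can, 48 mm diameter, 40 mm high, brass stud on the middle of its flat top (14 mm diameter, 26 mm long, the last 10 mm tapering to 10 mm). Mass 0.11 to 0.31 kg, drawn anew each time: either may be the heavier. This point is the centre of the can, 20 mm below its top; z up along the stud
- choke_b_mid (a point): the other of two look-alike potted chokes: upright aluminium can, 48 mm diameter, 40 mm high, brass stud on the middle of its flat top (14 mm diameter, 26 mm long, the last 10 mm tapering to 10 mm). Mass 0.11 to 0.31 kg, drawn anew each time: either may be the heavier. This point is the centre of the can, 20 mm below its top; z up along the stud
- collar_mid (a point): red plastic marker collar lying flat on the bench: a ring 36 mm outside diameter, 18 mm high, 17 mm bore, 27 g. This point is the centre of the ring, half-way up; z along the bore. Fully home on a choke, it is 29 mm above the centre of the can. Over 25 N of contact between collar and choke, of which the grip of its balls makes about 6 N, is too much
- collar: the same collar, origin at the centre of its underside. Three spring balls half-way up its bore grip the stud: it slips on loosely for about 13 mm, then must be pushed down against a drag of 3 to 8 N, differing from run to run, until it meets the can. The choke sinks on its soft pan under the push; past the drag, force rises steadily (0.9 N per mm) only once the collar is home
- pan_left: round steel pan on the left arm of the balance (+ y side), 96 mm diameter with a 3 mm rim (90 mm inside). Origin: centre of its flat top. Always level; rises and falls up to 12 mm with the beam, and stands on a soft mount that sinks about 1 mm for each 0.9 N (20 mm at most). Over 25 N on it is too much
- pan_right: round steel pan on the right arm of the balance (- y side), 96 mm diameter with a 3 mm rim (90 mm inside). Origin: centre of its flat top. Always level; rises and falls up to 12 mm with the beam, and stands on a soft mount that sinks about 1 mm for each 0.9 N (20 mm at most). Over 25 N on it is too much
- balance: blue base of the equal-arm table balance, 100 x 340 x 28 mm, with a scale plate in the middle up to 128 mm high; fixed to the bench. Origin: centre of its underside. The arms lie along its y axis, the pans' centres 130 mm either side, their tops 95 mm above the bench when level
- beam (a joint): tilt of the balance beam, rad: 0 level, +0.09 left pan fully down (12 mm), -0.09 right pan fully down. It swings freely to the heavier side within about 1 s (slower when nearly equal); empty it stands level
- board_left: green circuit board 80 x 60 mm lying flat on the left; a bystander, to be left alone. Origin: centre of its underside
- board_right: green circuit board 70 x 70 mm lying flat on the right; a bystander, to be left alone. Origin: centre of its underside
- board_back: green circuit board 70 x 100 mm lying flat behind the balance; a bystander, to be left alone. Origin: centre of its underside
- meter: black multimeter lying flat, 150 x 78 x 40 mm, left of the balance; a bystander, to be left alone. Origin: centre of its underside
- breadboard: white plug-in breadboard 165 x 55 mm, 18 mm high, right of the balance; a bystander, to be left alone. Origin: centre of its underside
- screw_jar: clear jar with yellow lid, 56 mm across, 65 mm high, behind the balance; a bystander, to be left alone. Origin: centre of its underside
- driver: screwdriver with blue handle lying behind the balance; a bystander, to be left alone. Origin: centre of its underside
Not all that is in view belongs to the job. There is more than one size of the collar; the job needs the smallest. What is shaped like the part that bears choke_a_mid but turquoise is not meant.

How it is judged:
By the outcome, as a careful person would: the job done as asked, in the order asked, and still so for the second after the job is handed in, with the robot touching nothing.
It also fails if it takes over 72 s, if anything falls off the work surface, if the arm or the gripper's body presses on something with over 40 N, if the wrist force passes 120 N, or if a joint passes its speed limit or range.

## Working session

There is one attempt and no reset: what is moved stays moved. The work goes in short steps, Python scripts to look and compute and a tool call to move; the robot and the scene stay as the last step left them, time stands still between calls to the robot, and variables do not carry over. Pictures are saved under pics/ and viewed, about 8 in all and at most 12, crops included, and the job is handed in when it is done.

Besides the shell and the picture viewer there is one more tool, called after "Emit:" as a command line: name --pt "numbers of a row" for each row, then --argument value for the rest. arm_command: Moves the arm, as the interface text tells. Its arguments: {"type":"object","properties":{"targets":{"type":"array","items":{"type":"array","items":{"type":"number"}}},"claw":{"type":"number"}},"required":["targets"]}

```bash
mkdir -p pics; cat > h.py <<'E'
import numpy as np, cv2, pickle
from workcell import *
def snap(n,f=None):
    d=grab_frame(n); f=f or n
    cv2.imwrite(f'pics/{f}.png',cv2.cvtColor(d['color'],cv2.COLOR_RGB2BGR)); pickle.dump(d,open(f'pics/{f}.pkl','wb')); return d
def K(d):
    f=240/np.tan(np.radians(d['fov_y'])/2); return np.array([[f,0,d['cx']],[0,f,d['cy']],[0,0,1.]])
def load(f): return pickle.load(open(f'pics/{f}.pkl','rb'))
def ray(d,u,v):
    p=cv2.undistortPoints(np.array([[[u,v]]],float),K(d),np.array(d['dist_coeffs'],float))[0,0]
    T=np.array(d['cam_to_world']); r=T[:3,:3]@np.array([p[0],-p[1],-1]); return T[:3,3],r
def atz(d,u,v,z):
    o,r=ray(d,u,v); return o+r*(z-o[2])/r[2]
def proj(d,P):
    T=np.array(d['cam_to_world']); c=T[:3,:3].T@(np.array(P,float)-T[:3,3]); c=c*[1,-1,-1]
    return cv2.projectPoints(c.reshape(1,1,3),np.zeros(3),np.zeros(3),K(d),np.array(d['dist_coeffs'],float))[0].ravel()
def crop(f,x0,y0,x1,y1,s,out):
    im=cv2.imread(f'pics/{f}.png')[y0:y1,x0:x1]; cv2.imwrite(f'pics/{out}.png',cv2.resize(im,None,fx=s,fy=s,interpolation=cv2.INTER_CUBIC))
E
python3 -c "
from h import *
for n in ['top','side']:
  d=snap(n,n+'0'); print(n,d['fov_y'],d['cx'],d['cy'],d['dist_coeffs'],np.round(d['cam_to_world'],3).tolist())
s=read_state(); print(s,tcp_to_grasp)"
```

```text
top 55.92334103567207 321.5589213203297 241.281858658541 [-0.02807648  0.          0.          0.          0.        ] [[-0.012, 0.997, -0.075, 0.488], [-0.999, -0.009, 0.04, 0.022], [0.039, 0.076, 0.996, 1.045], [0.0, 0.0, 0.0, 1.0]]
side 49.06566810703469 319.425743957451 232.4451081648454 [-0.13674879  0.          0.          0.          0.        ] [[-0.956, 0.201, -0.213, 0.304], [-0.293, -0.685, 0.667, 0.842], [-0.012, 0.7, 0.714, 1.004], [0.0, 0.0, 0.0, 1.0]]
{'time': 0.1, 'joint_positions': array([ 1.13217663,  0.5764437 ,  0.0248594 ,  1.43784652, -0.01499417,
        1.12898634, -0.0564868 ]), 'qd': array([-0.00102998, -0.00303601,  0.00123122, -0.00200485, -0.00150228,
       -0.00045329,  0.00039429]), 'joint_efforts': array([ 5.28087141e-03, -7.67304611e+01,  2.25758985e+00, -2.86607015e+01,
        1.58567884e-02,  8.51751975e-03, -3.15234115e-05]), 'position': array([ 0.23436377, -0.63256739,  0.23052412]), 'tcp_rot': array([ 2.02847578,  0.36530176, -2.02919968]), 'ft_force': array([1.04735041, 0.02553608, 0.21149187]), 'moment': array([ 0.02747966, -0.07065676,  0.01177494]), 'width': 0.08521870358394192} 0.0187
```

View pics/top0.png

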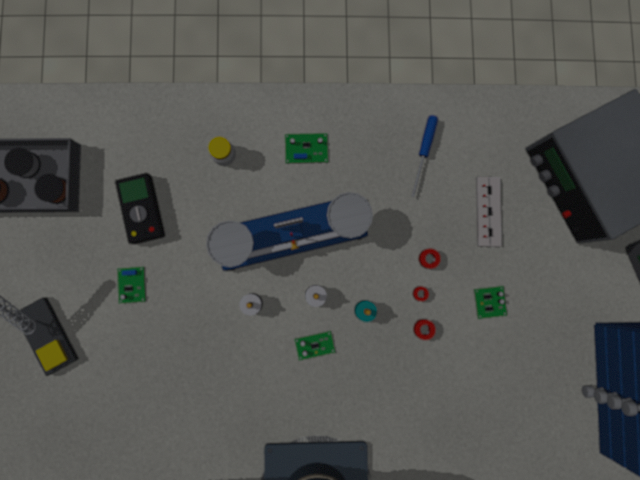

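View pics/side0.png

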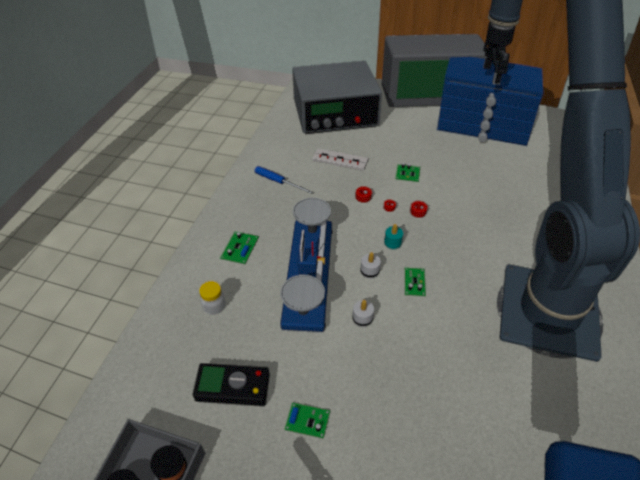

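Top view: the two aluminium chokes are at (251,304) and (316,296). The turquoise look-alike at (366,311) is not meant. The red collars are at (430,259), (421,294) and (425,329); (421,294) looks smallest. I'll confirm that in a crop.

```bash
python3 -c "
from h import *
crop('top0',200,185,450,345,3.2,'c1')
im=cv2.imread('pics/c1.png'); cv2.imwrite('pics/c1.png',cv2.convertScaleAbs(im,alpha=1.7))
d=load('top0')
hsv=cv2.cvtColor(cv2.imread('pics/top0.png'),cv2.COLOR_BGR2HSV)
m=((hsv[...,1]>150)&((hsv[...,0]<8)|(hsv[...,0]>172))&(hsv[...,2]>60)).astype('uint8')
n,l,st,c=cv2.connectedComponentsWithStats(m)
for i in range(1,n):
  if st[i,4]>40: print(st[i],c[i],atz(d,*c[i],.018))
"
```

```text
[419 249  21  19 236] [429.22033898 258.14830508] [ 0.52493389 -0.2663454   0.018     ]
[414 287  15  14 121] [420.74380165 293.40495868] [ 0.44464532 -0.24441666  0.018     ]
[414 320  21  20 245] [424.24489796 328.97959184] [ 0.36411482 -0.25034197  0.018     ]
```

View pics/c1.png

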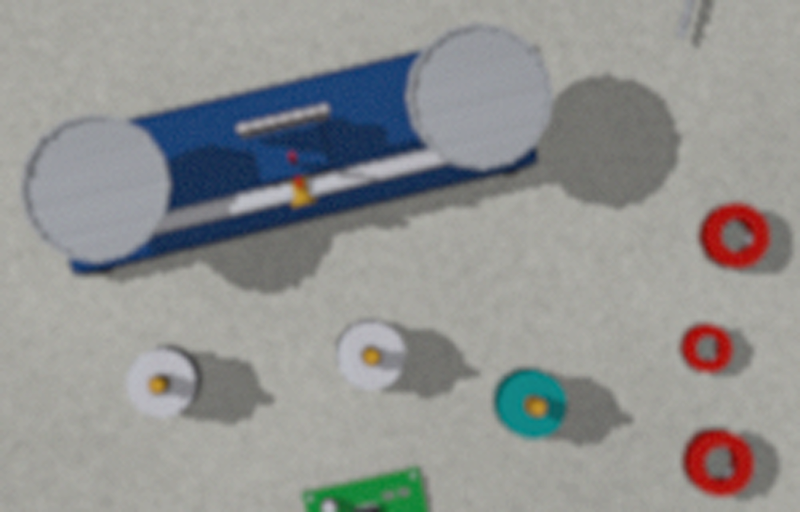

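The crop confirms it: the smallest collar is at (421,294), about 15 px or 35 mm across, against 21 px for the other two. The stud tips are at (249.7,305) and (315.9,296.2), and the pans at (230.6,244) and (349.7,215).

```bash
cat >> h.py <<'E'
from scipy.spatial.transform import Rotation as Ro
def st():
    s=read_state(); R=Ro.from_rotvec(s['tcp_rot']).as_matrix(); return s['position'],R,s
def to(P,yaw=None):
    "tool-frame shift to world P; error angle of tool y vs yaw(deg); tilt"
    p,R,s=st(); d=R.T@(np.array(P)-p); y=np.degrees(np.arctan2(R[1,1],R[0,1]))
    print('pos',p.round(4),'t',round(s['time'],2),'F',s['ft_force'].round(2),'w',round(s['width'],4)); print('shift',d.round(4),'jaw yaw',y.round(1),'x axis',R[:,0].round(3),'y',R[:,1].round(3))
E
python3 -c "
from h import *
d=load('top0');s=load('side0')
for n,u,v,z in [('L',249.7,305,.066),('R',315.9,296.2,.066),('panL',230.6,244.1,.095),('panR',349.7,215.3,.095),('col',420.9,293.6,.018),('turq',367,312,.066)]:
  P=atz(d,u,v,z);print(n,P.round(4),np.hypot(P[0],P[1]).round(3),'side px',proj(s,P).round(1))
to(atz(d,249.7,305,.066)+[0,0,.164])
w=snap('wrist','w0'); p,R,_=st(); T=np.array(w['cam_to_world']); print('cam in tool',(R.T@(T[:3,3]-p)).round(3),(R.T@T[:3,:3]).round(2).tolist(),w['fov_y'])
"
```

```text
L [0.4269 0.1382 0.066 ] 0.449 side px [364.2 299.7]
R [ 0.4438 -0.0037  0.066 ] 0.444 side px [371.4 252.8]
panL [0.5558 0.1745 0.095 ] 0.583 side px [303.6 291. ]
panR [ 0.6149 -0.0765  0.095 ] 0.62 side px [312.5 210.4]
col [ 0.4442 -0.2448  0.018 ] 0.507 side px [389.8 202.7]
turq [ 0.4084 -0.1136  0.066 ] 0.424 side px [394.8 224.8]
pos [ 0.2344 -0.6326  0.2305] t 0.1 F [1.05 0.03 0.21] w 0.0852
shift [ 0.0015 -0.6558 -0.4483] jaw yaw -69.7 x axis [-0.001  0.001 -1.   ] y [ 0.347 -0.938 -0.001]
cam in tool [-0.143  0.001 -0.077] [[-0.0, 0.3, -0.95], [1.0, 0.0, -0.0], [0.0, -0.95, -0.3]] 59.93229435849193
```

Emit:
arm_command --pt "0 -0.029 -0.04 0 0 0" --pt "0 -0.029 -0.04 0 0 0" --pt "0 -0.029 -0.04 0 0 0" --pt "0 -0.029 -0.04 0 0 0" --pt "0 -0.029 -0.04 0 0 0" --claw 0

```text
time: 0.65
position: [0.3724, -0.4257, 0.2312]
tcp_rot: [2.028, 0.364, -2.029]
ft_force: [0.5, -0.3, -1.3]
width: 0.0852
```

Emit:
arm_command --pt "0 -0.029 -0.04 0 0 0" --pt "0 -0.029 -0.04 0 0 0" --pt "0 -0.029 -0.04 0 0 0" --pt "0 0 0 0 0 0"

```text
time: 1.05
position: [0.4586, -0.2968, 0.2312]
tcp_rot: [2.026, 0.377, -2.02]
ft_force: [-0.3, -0.6, 0.4]
width: 0.0854
```

```bash
python3 -c "
from h import *
to([.444,-.004,.2])"
```

```text
pos [ 0.4586 -0.2968  0.2312] t 1.05 F [-0.33 -0.58  0.37] w 0.0854
shift [ 0.0322 -0.2786 -0.0909] jaw yaw -69.0 x axis [ 0.002  0.004 -1.   ] y [ 0.358 -0.934 -0.002]
```

Emit:
arm_command --pt "0 -0.04 -0.013 0 0 0" --pt "0 -0.04 -0.013 0 0 0" --pt "0 -0.04 -0.013 0 0 0" --pt "0 -0.04 -0.013 0 0 0" --pt "0 -0.04 -0.013 0 0 0"

```text
time: 1.55
position: [0.445, -0.0928, 0.2313]
tcp_rot: [2.028, 0.363, -2.028]
ft_force: [0.7, 0.5, -0.7]
width: 0.0858
```

Emit:
arm_command --pt "0.01 -0.04 -0.013 0 0 0" --pt "0.02 -0.039 -0.013 0 0 0" --pt "0 0 0 0 0 0" --pt "0 0 0 0 0 0"

```text
time: 1.95
position: [0.4421, -0.0105, 0.201]
tcp_rot: [2.026, 0.366, -2.028]
ft_force: [-0.4, -0.9, -0.0]
width: 0.0854
```

```bash
python3 -c "
from h import *
to([.444,-.004,.2]); d=snap('wrist','w1'); print(proj(d,[.444,-.004,.066]),proj(d,[.444,-.004,.04]))"
```

```text
pos [ 0.4421 -0.0105  0.201 ] t 1.95 F [-0.38 -0.89 -0.  ] w 0.0854
shift [ 0.001  -0.0055 -0.0041] jaw yaw -69.5 x axis [-0.001 -0.    -1.   ] y [ 0.35  -0.937 -0.   ]
[303.79637225 222.426122  ] [304.54410282 213.63228917]
```

View pics/w1.png

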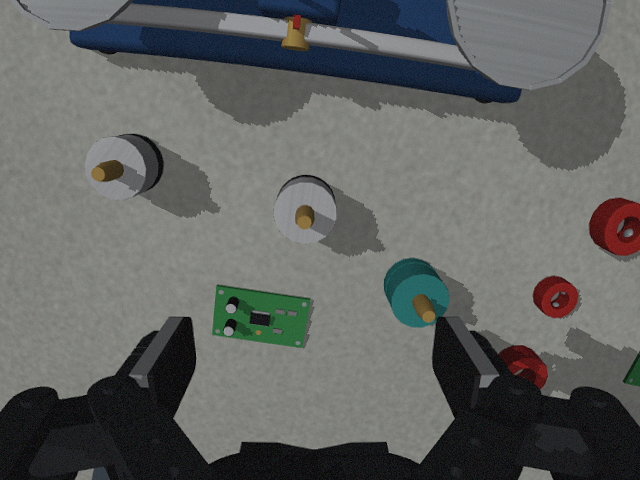

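Wrist view: the middle choke's stud tip is at (304,223), against a predicted (303.8,222.4), so the estimate is good. I'll descend now.

Emit:
arm_command --pt "0.0 -0.0055 -0.004 0 0 0" --pt "0.045 0 0 0 0 0" --pt "0.045 0 0 0 0 0" --pt "0.04 0 0 0 0 0" --pt "0 0 0 0 0 0"

```text
time: 2.5
position: [0.442, -0.0053, 0.068]
tcp_rot: [2.022, 0.363, -2.037]
ft_force: [-0.7, -0.2, 0.7]
width: 0.0856
```

```bash
python3 -c "
from h import *
to([.444,-.004,.009]);d=load('w1');print(atz(d,98,174,.066))"
```

```text
pos [ 0.442  -0.0053  0.068 ] t 2.5 F [-0.65 -0.19  0.68] w 0.0856
shift [ 0.059  -0.0004 -0.0027] jaw yaw -69.8 x axis [-0.007 -0.001 -1.   ] y [ 0.346 -0.938 -0.002]
[0.42731678 0.14033046 0.066     ]
```

Emit:
arm_command --pt "0.03 0 -0.002 0 0 0" --pt "0.02 0 0 0 0 0" --pt "0.008 0 0 0 0 0" --pt "0 0 0 0 0 0"

```text
time: 2.9
position: [0.4466, -0.0041, 0.0139]
tcp_rot: [2.029, 0.363, -2.029]
ft_force: [-0.3, 0.5, -0.3]
width: 0.0852
```

Emit:
arm_command --pt "0 0 0 0 0 0" --pt "0 0 0 0 0 0" --pt "0 0 0 0 0 0" --pt "0 0 0 0 0 0" --pt "0 0 0 0 0 0" --claw 255

```text
time: 3.4
position: [0.4468, -0.0037, 0.0147]
tcp_rot: [2.03, 0.363, -2.026]
ft_force: [-2.4, 0.4, 16.4]
width: 0.0467
```

Emit:
arm_command --pt "0 0 0 0 0 0" --pt "0 0 0 0 0 0" --pt "0 0 0 0 0 0"

```text
time: 3.7
position: [0.4468, -0.0037, 0.0147]
tcp_rot: [2.03, 0.363, -2.026]
ft_force: [-2.5, 1.0, 16.3]
width: 0.0461
```

Emit:
arm_command --pt "-0.005 0 0 0 0 0" --pt "-0.02 0 0 0 0 0" --pt "-0.045 0 0 0 0 0" --pt "-0.045 0 0 0 0 0" --pt "0 0 0 0 0 0"

```text
time: 4.2
position: [0.4486, -0.0037, 0.1334]
tcp_rot: [2.037, 0.362, -2.02]
ft_force: [0.7, -0.6, -1.9]
width: 0.0464
```

Emit:
arm_command --pt "0 0 0 0 0 0"

```text
time: 4.3
position: [0.4466, -0.0039, 0.1295]
tcp_rot: [2.031, 0.363, -2.025]
ft_force: [-0.6, -0.2, -2.1]
width: 0.0466
```

```bash
python3 -c "
from h import *
to([.615,-.0765,.135]); d=snap('wrist','w2'); p,R,_=st();print(proj(d,p),proj(d,p-R[:,0]*.03))"
```

```text
pos [ 0.4466 -0.0039  0.1295] t 4.3 F [-0.63 -0.22 -2.14] w 0.0466
shift [-0.005   0.1265 -0.1328] jaw yaw -69.7 x axis [ 0.003  0.    -1.   ] y [ 0.347 -0.938  0.001]
[309.9374647  322.23143489] [309.35532268 366.72063543]
```

View pics/w2.png

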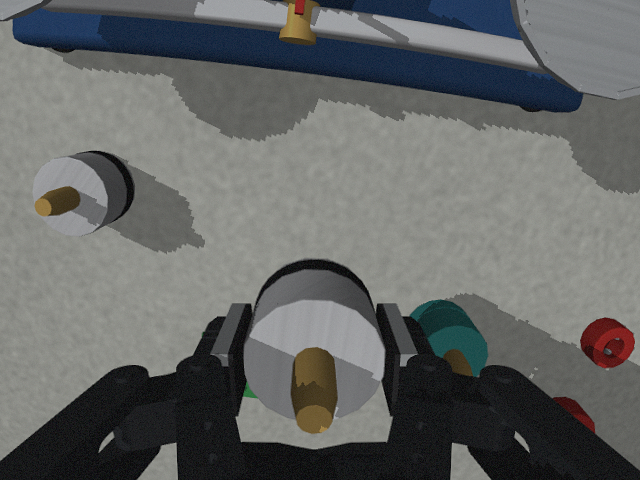

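Wrist view: the choke is held upright and centred, stud tip at (314,421), weight about 2 N. I'll carry it to the right pan.

Emit:
arm_command --pt "-0.015 0 0 0 0 0" --pt "0 0.032 -0.033 0 0 0" --pt "0 0.032 -0.033 0 0 0" --pt "0 0.032 -0.033 0 0 0" --pt "0 0.03 -0.033 0 0 0"

```text
time: 4.85
position: [0.6141, -0.0771, 0.1411]
tcp_rot: [2.025, 0.364, -2.032]
ft_force: [0.6, 0.5, -1.7]
width: 0.0467
```

Emit:
arm_command --pt "0 0 0 0 0 0" --pt "0 0 0 0 0 0"

```text
time: 5.05
position: [0.6128, -0.0763, 0.1405]
tcp_rot: [2.025, 0.364, -2.033]
ft_force: [-0.5, 0.2, -1.8]
width: 0.0465
```

```bash
python3 -c "
from h import *
d=load('w2');P=atz(d,314,421,.1808);print(P-[.4466,-.0039,0])
to([.615,-.0765,.115]); d=snap('wrist','w3'); s=snap('side','s3')
import sys"
```

```text
[-0.0026166  -0.00219825  0.1808    ]
pos [ 0.6128 -0.0763  0.1405] t 5.05 F [-0.5   0.16 -1.85] w 0.0465
shift [ 0.0255  0.001  -0.0021] jaw yaw -69.7 x axis [-0.004  0.    -1.   ] y [ 0.347 -0.938 -0.002]
```

Emit:
arm_command --pt "0.013 0.001 -0.004 0 0 0" --pt "0.013 0 0 0 0 0" --pt "0 0 0 0 0 0" --pt "0 0 0 0 0 0"

```text
time: 5.55
position: [0.6171, -0.0754, 0.1166]
tcp_rot: [2.027, 0.364, -2.03]
ft_force: [0.6, 0.2, -1.5]
width: 0.0466
```

Emit:
arm_command --pt "0.003 0 0 0 0 0" --pt "0 0 0 0 0 0"

```text
time: 5.75
position: [0.6177, -0.0756, 0.1143]
tcp_rot: [2.028, 0.364, -2.028]
ft_force: [0.3, 0.8, -1.9]
width: 0.0465
```

Emit:
arm_command --pt "0.003 0 0 0 0 0" --pt "0 0 0 0 0 0"

```text
time: 5.95
position: [0.6176, -0.0757, 0.1111]
tcp_rot: [2.028, 0.364, -2.029]
ft_force: [-0.7, 0.3, -1.5]
width: 0.0464
```

Emit:
arm_command --pt "0.004 0 0 0 0 0" --pt "0.004 0 0 0 0 0" --pt "0.003 0 0 0 0 0" --pt "0 0 0 0 0 0" --pt "0 0 0 0 0 0"

```text
time: 6.45
position: [0.6177, -0.0756, 0.1001]
tcp_rot: [2.028, 0.364, -2.029]
ft_force: [-0.1, 0.5, -1.8]
width: 0.0464
```

Emit:
arm_command --pt "0.002 0 0 0 0 0" --pt "0 0 0 0 0 0"

```text
time: 6.65
position: [0.6177, -0.0756, 0.0982]
tcp_rot: [2.028, 0.364, -2.028]
ft_force: [-0.6, -0.6, -1.5]
width: 0.0462
```

Emit:
arm_command --pt "0.002 0 0 0 0 0" --pt "0 0 0 0 0 0"

```text
time: 6.85
position: [0.6178, -0.0756, 0.0963]
tcp_rot: [2.028, 0.364, -2.028]
ft_force: [-1.1, -0.2, -0.7]
width: 0.0466
```

Emit:
arm_command --pt "0.001 0 0 0 0 0" --pt "0 0 0 0 0 0"

```text
time: 7.05
position: [0.6178, -0.0756, 0.0954]
tcp_rot: [2.028, 0.364, -2.028]
ft_force: [0.3, -0.0, 1.0]
width: 0.0465
```

Emit:
arm_command --pt "0 0 0 0 0 0" --pt "0 0 0 0 0 0" --pt "0 0 0 0 0 0" --pt "0 0 0 0 0 0" --pt "0 0 0 0 0 0" --claw 0

```text
time: 7.55
position: [0.6178, -0.0756, 0.0953]
tcp_rot: [2.028, 0.364, -2.028]
ft_force: [-0.2, -0.1, 0.8]
width: 0.0855
```

Emit:
arm_command --pt "-0.02 0 0 0 0 0" --pt "-0.04 0 0 0 0 0" --pt "-0.045 0 0 0 0 0" --pt "-0.02 0 0 0 0 0" --pt "0 0 0 0 0 0"

```text
time: 8.05
position: [0.6195, -0.0757, 0.2241]
tcp_rot: [2.034, 0.362, -2.021]
ft_force: [-0.0, -0.1, -0.2]
width: 0.0857
```

```bash
python3 -c "
from h import *
to([.4271,.1385,.2]); snap('wrist','w4')"
```

```text
pos [ 0.6195 -0.0757  0.2241] t 8.05 F [-0.02 -0.1  -0.19] w 0.0857
shift [ 0.0228 -0.2677  0.1062] jaw yaw -69.7 x axis [ 0.006 -0.    -1.   ] y [ 0.347 -0.938  0.003]
```

View pics/w4.png

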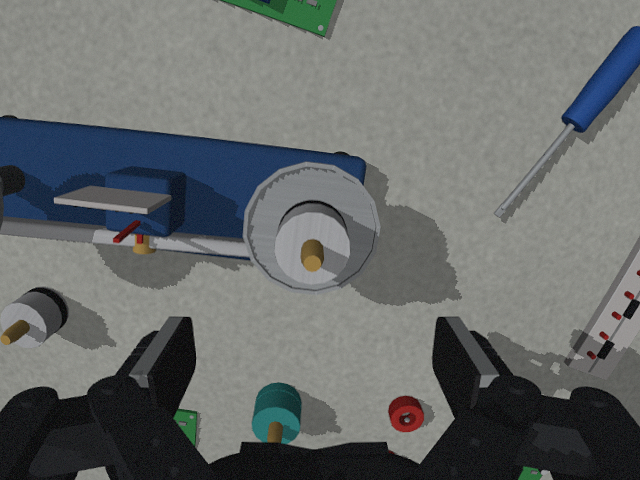

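The right choke stands on its pan, stud tip at (312,262), pan centre about (311,228). It sits slightly to the near side but well inside the rim. Next is the other choke.

Emit:
arm_command --pt "0 -0.044 0.018 0 0 0" --pt "0 -0.044 0.018 0 0 0" --pt "0 -0.044 0.018 0 0 0" --pt "0 -0.044 0.018 0 0 0" --pt "0 -0.044 0.018 0 0 0"

```text
time: 8.6
position: [0.4547, 0.1003, 0.2191]
tcp_rot: [2.026, 0.363, -2.03]
ft_force: [0.7, 1.1, 0.6]
width: 0.0855
```

Emit:
arm_command --pt "0 -0.044 0.018 0 0 0" --pt "0.02 0 0 0 0 0" --pt "0 0 0 0 0 0" --pt "0 0 0 0 0 0"

```text
time: 9.0
position: [0.4246, 0.1337, 0.1997]
tcp_rot: [2.026, 0.362, -2.03]
ft_force: [0.3, 0.1, -0.2]
width: 0.0851
```

```bash
python3 -c "
from h import *
to([.427,.139,.0145])"
```

```text
pos [0.4246 0.1337 0.1997] t 9.0 F [ 0.25  0.14 -0.16] w 0.0851
shift [ 0.1852 -0.0042 -0.0045] jaw yaw -69.7 x axis [-0.002 -0.001 -1.   ] y [ 0.347 -0.938  0.   ]
```

Emit:
arm_command --pt "0.02 -0.004 -0.003 0 0 0" --pt "0.045 0 0 0 0 0" --pt "0.045 0 0 0 0 0" --pt "0.045 0 0 0 0 0" --pt "0.028 0 0 0 0 0"

```text
time: 9.5
position: [0.4263, 0.1378, 0.0149]
tcp_rot: [2.027, 0.361, -2.031]
ft_force: [0.4, 0.2, 0.2]
width: 0.0854
```

Emit:
arm_command --pt "0 0 0 0 0 0" --pt "0 0 0 0 0 0"

```text
time: 9.7
position: [0.4267, 0.1386, 0.0175]
tcp_rot: [2.028, 0.362, -2.03]
ft_force: [1.5, 0.1, 0.2]
width: 0.0853
```

Emit:
arm_command --pt "0 0 0 0 0 0" --pt "0 0 0 0 0 0" --pt "0 0 0 0 0 0" --pt "0 0 0 0 0 0" --pt "0 0 0 0 0 0" --claw 255

```text
time: 10.2
position: [0.4272, 0.1395, 0.019]
tcp_rot: [2.032, 0.364, -2.025]
ft_force: [-2.5, 0.2, 17.1]
width: 0.0462
```

Emit:
arm_command --pt "0 0 0 0 0 0" --pt "0 0 0 0 0 0" --pt "0 0 0 0 0 0"

```text
time: 10.5
position: [0.4271, 0.1395, 0.019]
tcp_rot: [2.032, 0.364, -2.025]
ft_force: [-1.7, 0.2, 17.4]
width: 0.0463
```

Emit:
arm_command --pt "-0.005 0 0 0 0 0" --pt "-0.04 0 0 0 0 0" --pt "-0.045 0 0 0 0 0" --pt "-0.045 0 0 0 0 0" --pt "-0.015 0 0 0 0 0"

```text
time: 11.0
position: [0.4275, 0.1398, 0.1719]
tcp_rot: [2.035, 0.365, -2.022]
ft_force: [1.9, 0.6, -2.3]
width: 0.0456
```

Emit:
arm_command --pt "0 0 0 0 0 0" --pt "0 0 0 0 0 0" --pt "0 0 0 0 0 0"

```text
time: 11.3
position: [0.4254, 0.1389, 0.1664]
tcp_rot: [2.026, 0.363, -2.03]
ft_force: [0.4, 0.6, -0.7]
width: 0.0462
```

```bash
python3 -c "
from h import *
to([.5558,.1745,.16]); snap('wrist','w5')
# stud blob (brass)
im=cv2.cvtColor(cv2.imread('pics/w5.png'),cv2.COLOR_BGR2HSV)
m=((im[...,0]>10)&(im[...,0]<28)&(im[...,1]>130)&(im[...,2]>40)).astype('uint8')
n,l,s,c=cv2.connectedComponentsWithStats(m)
for i in range(1,n):
  if s[i,4]>150: print(s[i])
"
```

```text
pos [0.4254 0.1389 0.1664] t 11.3 F [ 0.38  0.63 -0.69] w 0.0462
shift [ 0.0061  0.0119 -0.1346] jaw yaw -69.7 x axis [-0.002 -0.001 -1.   ] y [ 0.347 -0.938  0.   ]
[520  77  34  34 532]
[ 292  333   44   81 2496]
[597 352  34  30 359]
```

Emit:
arm_command --pt "0 0.004 -0.046 0 0 0" --pt "0 0.004 -0.046 0 0 0" --pt "0 0.004 -0.044 0 0 0" --pt "0 0 0 0 0 0" --pt "0 0 0 0 0 0"

```text
time: 11.85
position: [0.5575, 0.1752, 0.1652]
tcp_rot: [2.025, 0.363, -2.032]
ft_force: [-0.1, -0.1, -1.8]
width: 0.0465
```

```bash
python3 -c "
from h import *
to([.5558,.1745,.13]); w=snap('wrist','w6'); 
im=cv2.cvtColor(cv2.imread('pics/w6.png'),cv2.COLOR_BGR2HSV)
m=((im[...,0]>10)&(im[...,0]<28)&(im[...,1]>130)&(im[...,2]>40)).astype('uint8')
n,l,s,c=cv2.connectedComponentsWithStats(m)
for i in range(1,n):
  if s[i,4]>150: print(s[i])
p=st()[0]
for v in (400,405): print(atz(w,313,v,p[2]-.019+.066)-p)
"
```

```text
pos [0.5575 0.1752 0.1652] t 11.85 F [-0.15 -0.1  -1.81] w 0.0465
shift [0.0352 0.0001 0.0017] jaw yaw -69.7 x axis [-0.003 -0.001 -1.   ] y [ 0.347 -0.938 -0.   ]
[478 300  27  21 235]
[ 292  334   44   80 2578]
[ 0.00214446 -0.00024968  0.047     ]
[ 0.00052877 -0.0008464   0.047     ]
```

View pics/w6.png

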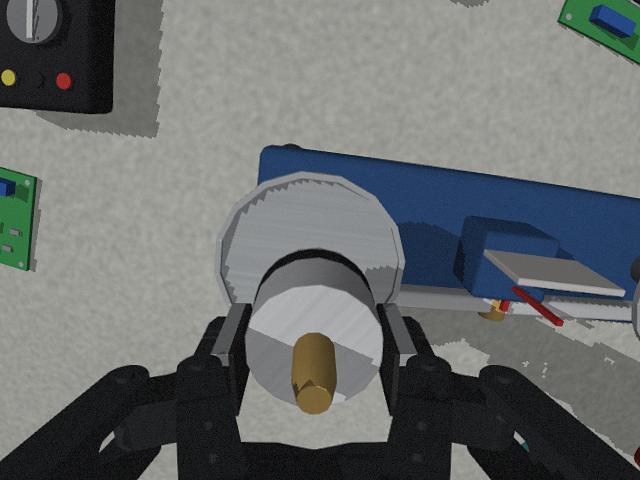

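The choke hangs above the left pan, stud tip at (314,400), pan centre about (310,262), well centred. I'll lower it.

Emit:
arm_command --pt "0.015 0 0.001 0 0 0" --pt "0.012 0 0 0 0 0" --pt "0.005 0 0 0 0 0" --pt "0 0 0 0 0 0" --pt "0 0 0 0 0 0"

```text
time: 12.4
position: [0.5569, 0.1749, 0.1355]
tcp_rot: [2.028, 0.364, -2.028]
ft_force: [-0.0, 0.6, -2.0]
width: 0.046
```

Emit:
arm_command --pt "0.003 0 0 0 0 0" --pt "0 0 0 0 0 0"

```text
time: 12.6
position: [0.5569, 0.1749, 0.1324]
tcp_rot: [2.029, 0.364, -2.028]
ft_force: [-1.2, -0.8, -1.9]
width: 0.0455
```

Emit:
arm_command --pt "0.003 0 0 0 0 0" --pt "0 0 0 0 0 0"

```text
time: 12.8
position: [0.5568, 0.1748, 0.129]
tcp_rot: [2.028, 0.364, -2.029]
ft_force: [-0.5, 1.0, -1.3]
width: 0.0462
```

Emit:
arm_command --pt "0.001 0 0 0 0 0" --pt "0 0 0 0 0 0"

```text
time: 13.0
position: [0.5569, 0.1749, 0.1282]
tcp_rot: [2.028, 0.364, -2.028]
ft_force: [-0.1, 0.5, -1.7]
width: 0.0463
```

Emit:
arm_command --pt "0.002 0 0 0 0 0" --pt "0 0 0 0 0 0"

```text
time: 13.2
position: [0.5569, 0.1748, 0.1261]
tcp_rot: [2.028, 0.364, -2.029]
ft_force: [-0.5, -0.5, -1.2]
width: 0.0461
```

Emit:
arm_command --pt "0.001 0 0 0 0 0" --pt "0 0 0 0 0 0"

```text
time: 13.4
position: [0.5569, 0.1749, 0.1252]
tcp_rot: [2.028, 0.364, -2.028]
ft_force: [-1.0, -0.1, -0.7]
width: 0.0461
```

Emit:
arm_command --pt "0.001 0 0 0 0 0" --pt "0 0 0 0 0 0"

```text
time: 13.6
position: [0.5569, 0.1749, 0.1243]
tcp_rot: [2.028, 0.364, -2.028]
ft_force: [-0.1, -0.3, 0.3]
width: 0.0462
```

Emit:
arm_command --pt "0.001 0 0 0 0 0" --pt "0 0 0 0 0 0"

```text
time: 13.8
position: [0.5569, 0.1748, 0.1232]
tcp_rot: [2.028, 0.364, -2.028]
ft_force: [-0.8, 0.6, -0.0]
width: 0.0461
```

Emit:
arm_command --pt "0 0 0 0 0 0" --pt "0 0 0 0 0 0" --pt "0 0 0 0 0 0" --pt "0 0 0 0 0 0" --pt "0 0 0 0 0 0" --claw 0

```text
time: 14.3
position: [0.557, 0.1749, 0.1233]
tcp_rot: [2.028, 0.364, -2.028]
ft_force: [0.1, -0.1, 0.2]
width: 0.0853
```

Emit:
arm_command --pt "-0.02 0 0 0 0 0" --pt "-0.04 0 0 0 0 0" --pt "-0.045 0 0 0 0 0" --pt "-0.02 0 0 0 0 0" --pt "0 0 0 0 0 0"

```text
time: 14.8
position: [0.5585, 0.1756, 0.2519]
tcp_rot: [2.035, 0.365, -2.023]
ft_force: [-0.1, 0.3, -0.7]
width: 0.0854
```

Emit:
arm_command --pt "0 0.045 0.015 0 0 0" --pt "0 0.045 0.015 0 0 0" --pt "0 0.045 0.015 0 0 0" --pt "0 0.045 0.015 0 0 0" --pt "0 0.045 0.015 0 0 0"

```text
time: 15.3
position: [0.5641, -0.064, 0.2474]
tcp_rot: [2.027, 0.364, -2.029]
ft_force: [1.1, -0.2, -0.0]
width: 0.0853
```

Emit:
arm_command --pt "0 0.045 0.005 0 0 0" --pt "0 0.045 0.005 0 0 0" --pt "0 0.045 0.005 0 0 0" --pt "0 0 0 0 0 0" --pt "0 0 0 0 0 0"

```text
time: 15.8
position: [0.597, -0.1951, 0.2468]
tcp_rot: [2.028, 0.362, -2.032]
ft_force: [0.1, 0.0, 0.6]
width: 0.0856
```

```bash
python3 -c "
from h import *
to([.4444,-.2446,.2]); snap('side','s7'); snap('top','t7')
d=load('side0'); print(proj(d,[.5558,.1745,.107]),proj(d,[.615,-.0765,.107]))
crop('s7',250,140,450,340,3,'c7')
im=cv2.imread('pics/c7.png'); cv2.imwrite('pics/c7.png',cv2.convertScaleAbs(im,alpha=1.4))"
```

```text
pos [ 0.597  -0.1951  0.2468] t 15.8 F [0.06 0.01 0.63] w 0.0856
shift [ 0.0471 -0.0061  0.1602] jaw yaw -69.8 x axis [-0.002  0.001 -1.   ] y [ 0.345 -0.939 -0.001]
[303.42059571 287.6149481 ] [312.314616   206.90876764]
```

View pics/c7.png

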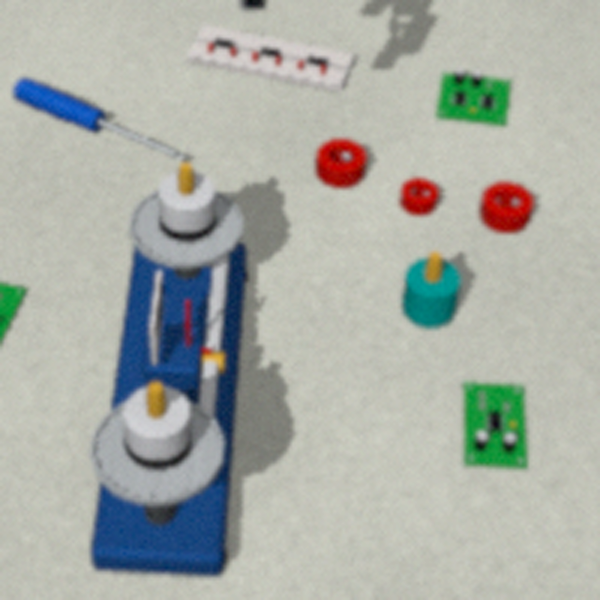

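The side crop shows both chokes upright on the pans, stud tips at about crop (155,385) and (185,167). I'll triangulate the stud heights to read the tilt.

```bash
cat >> h.py <<'E'
def blobs(f,roi,lo=10,hi=28,smin=110,vmin=40,a=6):
    im=cv2.imread(f'pics/{f}.png'); h=cv2.cvtColor(im,cv2.COLOR_BGR2HSV)
    m=((h[...,0]>=lo)&(h[...,0]<=hi)&(h[...,1]>smin)&(h[...,2]>vmin)).astype('uint8'); k=np.zeros_like(m);x0,y0,x1,y1=roi;k[y0:y1,x0:x1]=1
    n,l,s,c=cv2.connectedComponentsWithStats(m*k); return [(s[i].tolist(),c[i].round(2).tolist()) for i in range(1,n) if s[i,4]>=a]
def tri(*obs):
    A=np.zeros((3,3));b=np.zeros(3)
    for d,u,v in obs:
        o,r=ray(d,u,v); r=r/np.linalg.norm(r); M=np.eye(3)-np.outer(r,r); A+=M; b+=M@o
    return np.linalg.solve(A,b)
E
python3 -c "
from h import *
s=load('side0');t=load('top0')
bs=blobs('s7',(285,185,330,290)); bt=blobs('t7',(210,190,380,290)); print(bs);print(bt)
print(blobs('side0',(350,240,385,320)),blobs('top0',(240,285,330,315)))
"
```

```text
[([310, 194, 4, 10, 37], [311.46, 198.84]), ([317, 257, 8, 7, 27], [321.41, 259.11]), ([299, 267, 6, 12, 55], [301.55, 272.56])]
[([350, 210, 5, 6, 24], [351.88, 212.33]), ([223, 239, 6, 5, 26], [225.54, 241.15]), ([291, 241, 7, 9, 36], [293.75, 245.28])]
[([369, 252, 5, 10, 40], [370.9, 256.92]), ([361, 300, 6, 10, 43], [363.33, 304.67])] [([314, 294, 5, 5, 17], [315.65, 296.0]), ([247, 303, 5, 5, 20], [249.1, 304.7])]
```

```bash
python3 -c "
from h import *
s=load('side0');t=load('top0')
for n,a,b in [('R now',(311.46,198.84),(351.88,212.33)),('L now',(301.55,272.56),(225.54,241.15)),('R0',(370.9,256.92),(315.65,296)),('L0',(363.33,304.67),(249.1,304.7))]: print(n,tri((s,*a),(t,*b)))
for n,u,v in [('R',311.8,194.5),('L',301.8,267.5)]: pass
"
```

```text
R now [ 0.61631201 -0.07700369  0.1333435 ]
L now [0.55767059 0.17456039 0.1570507 ]
R0 [ 0.44380337 -0.0034845   0.05118794]
L0 [0.42704949 0.14129517 0.05138163]
```

Both heights relative to their starting values: right pan about 0.082 (fully down), left pan about 0.106 (fully up). The right choke is heavier. Now to the collar.

Emit:
arm_command --pt "0.012 -0.0015 0.04 0 0 0" --pt "0.012 -0.0015 0.04 0 0 0" --pt "0.012 -0.0015 0.04 0 0 0" --pt "0.012 -0.0015 0.04 0 0 0" --pt "0 0 0 0 0 0"

```text
time: 16.4
position: [0.4394, -0.2442, 0.199]
tcp_rot: [2.025, 0.363, -2.036]
ft_force: [0.7, -0.8, -0.4]
width: 0.0853
```

Emit:
arm_command --pt "0.05 0 0 0 0 0" --pt "0.03 0 0 0 0 0" --pt "0 0 0 0 0 0" --pt "0 0 0 0 0 0"

```text
time: 16.8
position: [0.4461, -0.2429, 0.1208]
tcp_rot: [2.027, 0.366, -2.028]
ft_force: [0.3, -1.5, 0.7]
width: 0.0857
```

```bash
python3 -c "
from h import *
to([.4444,-.2446,.12]); w=snap('wrist','w8'); im=cv2.imread('pics/w8.png');h=cv2.cvtColor(im,cv2.COLOR_BGR2HSV)
m=((h[...,1]>140)&((h[...,0]<8)|(h[...,0]>172))&(h[...,2]>30)).astype('uint8')
n,l,s,c=cv2.connectedComponentsWithStats(m)
for i in range(1,n):
  if s[i,4]>400: print(s[i],c[i],atz(w,*c[i],.012))
print(proj(w,[.4444,-.2446,.018]))"
```

```text
pos [ 0.4461 -0.2429  0.1208] t 16.8 F [ 0.26 -1.49  0.7 ] w 0.0857
shift [0.0008 0.001  0.0021] jaw yaw -69.6 x axis [-0.     0.001 -1.   ] y [ 0.349 -0.937 -0.001]
[ 356   91   86   85 4580] [399.61200873 132.73951965] [ 0.52610993 -0.26878277  0.012     ]
[ 288  212   56   59 2171] [315.43620451 241.65822202] [ 0.44546432 -0.24568687  0.012     ]
[ 246  313   71   75 3775] [281.85245033 350.20874172] [ 0.36321972 -0.25146326  0.012     ]
[313.24152122 245.48091989]
```

View pics/w8.png

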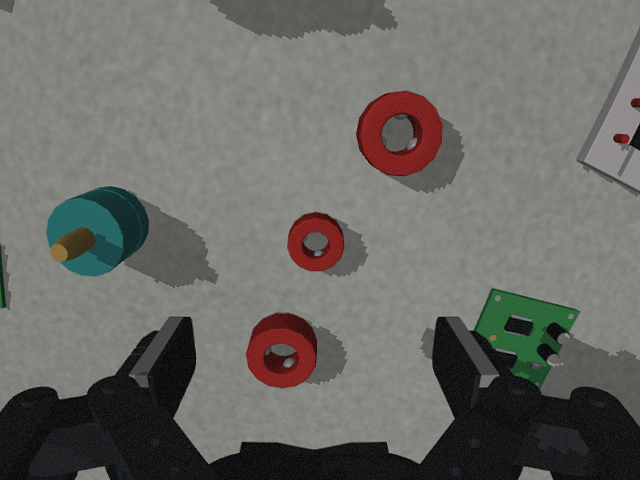

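Wrist view: the smallest ring is at (315,242), 56 px across. The others are 72–86 px, so this is the one. I'll check where the fingertips really lie relative to the TCP before gripping.

```bash
python3 -c "
from h import *
w=load('w8');p=np.array([.4461,-.2429,.1208]);R=Ro.from_rotvec([2.027,.366,-2.028]).as_matrix()
for x in (0,-.0065,-.013,-.02,-.035,-.04):
  print(x,[proj(w,p+R@[x,y,z]).round(0).tolist() for y in(.0426,-.0426) for z in (-.011,.011)])
w2=load('w2');p=np.array([.4466,-.0039,.1295]);R=Ro.from_rotvec([2.031,.363,-2.025]).as_matrix()
print('w46')
for x in (0,-.006,-.012,-.02,-.035,-.04):
  print(x,[proj(w2,p+R@[x,y,z]).round(0).tolist() for y in(.0235,-.0235) for z in (-.011,.011)])
to([.4452,-.2455,.02])"
```

```text
0 [[423.0, 295.0], [418.0, 346.0], [198.0, 295.0], [203.0, 346.0]]
-0.0065 [[427.0, 303.0], [422.0, 355.0], [193.0, 303.0], [199.0, 355.0]]
-0.013 [[432.0, 311.0], [426.0, 364.0], [188.0, 311.0], [195.0, 365.0]]
-0.02 [[438.0, 320.0], [431.0, 376.0], [183.0, 320.0], [189.0, 376.0]]
-0.035 [[452.0, 344.0], [443.0, 403.0], [168.0, 344.0], [177.0, 404.0]]
-0.04 [[457.0, 353.0], [448.0, 414.0], [163.0, 353.0], [172.0, 414.0]]
w46
0 [[373.0, 295.0], [370.0, 346.0], [248.0, 296.0], [251.0, 346.0]]
-0.006 [[375.0, 302.0], [372.0, 355.0], [246.0, 303.0], [249.0, 355.0]]
-0.012 [[377.0, 310.0], [374.0, 364.0], [243.0, 310.0], [247.0, 364.0]]
-0.02 [[381.0, 321.0], [378.0, 377.0], [239.0, 321.0], [243.0, 377.0]]
-0.035 [[389.0, 345.0], [384.0, 405.0], [231.0, 345.0], [236.0, 405.0]]
-0.04 [[392.0, 354.0], [387.0, 415.0], [228.0, 354.0], [233.0, 415.0]]
pos [ 0.4466 -0.2434  0.1216] t 16.85 F [1.4  0.41 0.24] w 0.0854
shift [0.1016 0.0014 0.0021] jaw yaw -69.6 x axis [ 0.001 -0.    -1.   ] y [ 0.349 -0.937  0.001]
```

Open fingertips lie about 13 mm behind the TCP, and about 6 mm behind at 46 mm width. So TCP z of about 2 mm gives tips roughly 6 mm above the bench on the collar.

Emit:
arm_command --pt "0.04 0.0014 0.002 0 0 0" --pt "0.04 0 0 0 0 0" --pt "0.02 0 0 0 0 0" --pt "0 0 0 0 0 0" --pt "0 0 0 0 0 0"

```text
time: 17.35
position: [0.4452, -0.2462, 0.0218]
tcp_rot: [2.029, 0.363, -2.026]
ft_force: [1.2, 0.4, 0.9]
width: 0.0854
```

```bash
python3 -c "
from h import *
to([.4452,-.2455,.002])"
```

```text
pos [ 0.4452 -0.2462  0.0218] t 17.35 F [1.22 0.35 0.95] w 0.0854
shift [ 0.0198 -0.0007 -0.0002] jaw yaw -69.6 x axis [ 0.002 -0.001 -1.   ] y [ 0.348 -0.938  0.001]
```

Emit:
arm_command --pt "0.01 0 0 0 0 0" --pt "0.009 0 0 0 0 0" --pt "0 0 0 0 0 0" --pt "0 0 0 0 0 0"

```text
time: 17.75
position: [0.444, -0.2459, 0.0013]
tcp_rot: [2.028, 0.364, -2.029]
ft_force: [-0.4, -0.1, 0.1]
width: 0.0857
```

Emit:
arm_command --pt "0 0 0 0 0 0" --pt "0 0 0 0 0 0" --pt "0 0 0 0 0 0" --pt "0 0 0 0 0 0" --pt "0 0 0 0 0 0" --claw 255

```text
time: 18.25
position: [0.4442, -0.246, 0.0019]
tcp_rot: [2.029, 0.363, -2.028]
ft_force: [-1.7, 0.8, 8.5]
width: 0.0344
```

Emit:
arm_command --pt "0 0 0 0 0 0" --pt "0 0 0 0 0 0" --pt "0 0 0 0 0 0" --pt "0 0 0 0 0 0"

```text
time: 18.65
position: [0.4442, -0.246, 0.0019]
tcp_rot: [2.029, 0.363, -2.028]
ft_force: [-1.1, 1.4, 8.6]
width: 0.0342
```

```bash
python3 -c "
from h import *
to([.4452,-.2455,.2])"
```

```text
pos [ 0.4442 -0.246   0.0019] t 18.65 F [-1.13  1.44  8.56] w 0.0342
shift [-0.1981 -0.     -0.0012] jaw yaw -69.7 x axis [ 0. -0. -1.] y [ 0.347 -0.938  0.   ]
```

Emit:
arm_command --pt "-0.01 0 0 0 0 0" --pt "-0.045 0 0 0 0 0" --pt "-0.05 0 0 0 0 0" --pt "-0.05 0 0 0 0 0" --pt "-0.045 0 0 0 0 0"

```text
time: 19.15
position: [0.4438, -0.2458, 0.2044]
tcp_rot: [2.029, 0.363, -2.027]
ft_force: [1.8, -0.6, -0.7]
width: 0.0342
```

Emit:
arm_command --pt "0 -0.027 -0.039 0 0 0" --pt "0 -0.027 -0.039 0 0 0" --pt "0 -0.027 -0.039 0 0 0" --pt "0 -0.02 -0.03 0 0 0" --pt "0 0 0 0 0 0"

```text
time: 19.65
position: [0.5495, -0.0941, 0.2019]
tcp_rot: [2.028, 0.374, -2.022]
ft_force: [0.2, 0.6, -0.5]
width: 0.0342
```

Emit:
arm_command --pt "0 0 0 0 0 0" --pt "0 0 0 0 0 0"

```text
time: 19.85
position: [0.546, -0.1014, 0.2015]
tcp_rot: [2.028, 0.362, -2.03]
ft_force: [-1.0, -0.1, -1.4]
width: 0.0341
```

```bash
python3 -c "
from h import *
to([.617,-.077,.2]); w=snap('wrist','w9'); print(blobs('w9',(0,0,640,480),a=100)); p,R,_=st()
for x in (0.0019,0.0019-.018): print('collar expected px',proj(w,p+R@[x,0,0]))
w4=load('w4'); print('w4',atz(w4,312,263,.149),blobs('w4',(280,220,340,290),a=50)); snap('side','s9')"
```

```text
pos [ 0.546  -0.1014  0.2015] t 19.85 F [-1.02 -0.06 -1.42] w 0.0341
shift [ 0.0014  0.0017 -0.0751] jaw yaw -69.8 x axis [-0.001 -0.001 -1.   ] y [ 0.346 -0.938  0.   ]
[([302, 105, 27, 29, 605], [314.94, 118.83]), ([109, 129, 26, 26, 367], [120.08, 144.59]), ([263, 365, 18, 30, 381], [270.99, 379.5])]
collar expected px [311.09437309 319.68572576]
collar expected px [310.8657405  344.08480591]
w4 [ 0.61685896 -0.07730489  0.149     ] [([301, 240, 23, 31, 566], [312.04, 254.8])]
```

View pics/w9.png

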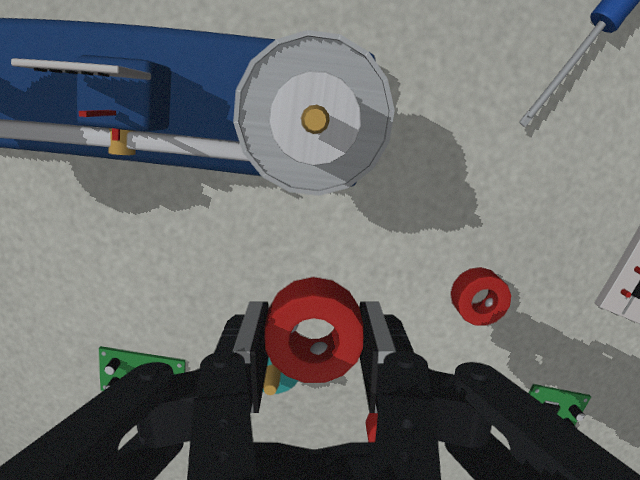

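Wrist view: the stud is seen end-on at (315,118), and the collar is held level with its top ring centred near (314,338). I'll compute both in this same frame.

```bash
python3 -c "
from h import *
w=load('w9'); im=cv2.imread('pics/w9.png');h=cv2.cvtColor(im,cv2.COLOR_BGR2HSV)
m=((h[...,1]>140)&((h[...,0]<8)|(h[...,0]>172))&(h[...,2]>30)).astype('uint8'); m[:,:250]=0;m[:,371:]=0;m[:260]=0;m[400:]=0
m[390:,360:]=0
n,l,s,c=cv2.connectedComponentsWithStats(m); i=1+s[1:,4].argmax(); print(s[i])
p=np.array([.546,-.1014,.2015]); zt=.2176
from scipy.optimize import least_squares
a=np.linspace(0,2*np.pi,120)
def ext(P):
  q=np.array([proj(w,[P[0]+.018*np.cos(t),P[1]+.018*np.sin(t),P[2]]) for t in a]); return np.array([q[:,0].min(),q[:,0].max(),q[:,1].max()])
x,y,ww,hh,_=s[i]; obs=np.array([x,x+ww-1,y+hh-1])
r=least_squares(lambda P:ext(P)-obs,[p[0],p[1],zt],x_scale=.01,diff_step=1e-3); print('free z',r.x,r.fun)
r=least_squares(lambda P:ext([*P,zt])-obs,[p[0],p[1]],x_scale=.01,diff_step=1e-3); print('fixed',r.x,r.fun)
S=atz(w,315.3,118.5,.149); print('stud',S, 'collar-tcp',r.x-p[:2])
R=Ro.from_rotvec(read_state()['tcp_rot']).as_matrix(); print('shift needed',R.T@np.array([*(S[:2]-r.x),0]))
print(R.T@np.array([*(S[:2]-p[:2]),0]))
"
```

```text
[ 264  277  100  106 7536]
free z [ 0.54440275 -0.10322447  0.21175916] [-4.51336746e-11  5.75482773e-10  9.29560429e-10]
fixed [ 0.54830244 -0.10177878] [-2.35851423  2.35747132  0.25188813]
stud [ 0.61664712 -0.07759116  0.149     ] collar-tcp [ 0.00230244 -0.00037878]
shift needed [-3.72517186e-05  8.99849563e-04 -7.24929398e-02]
[-3.77848232e-05  2.05037529e-03 -7.45229582e-02]
```

Emit:
arm_command --pt "0 0.001 -0.025 0 0 0" --pt "0 0.0005 -0.025 0 0 0" --pt "0 0 -0.0235 0 0 0" --pt "0 0 0 0 0 0" --pt "0 0 0 0 0 0"

```text
time: 20.45
position: [0.6157, -0.077, 0.201]
tcp_rot: [2.028, 0.363, -2.03]
ft_force: [-0.8, -0.7, -0.6]
width: 0.034
```

Emit:
arm_command --pt "0.02 0 0 0 0 0" --pt "0.015 0 0 0 0 0" --pt "0.008 0 0 0 0 0" --pt "0 0 0 0 0 0" --pt "0 0 0 0 0 0"

```text
time: 20.95
position: [0.6162, -0.0765, 0.1589]
tcp_rot: [2.029, 0.363, -2.028]
ft_force: [0.2, -0.8, 0.4]
width: 0.0342
```

```bash
python3 -c "
from h import *
to([.6157,-.0785,.13]); w=snap('wrist','w10'); s=snap('side','s10'); a=cv2.imread('pics/w10.png')[240:460,180:450]; b=cv2.imread('pics/s10.png')[150:250,260:382]
a=cv2.resize(a,(540,440)); b=cv2.resize(b,(537,440),interpolation=cv2.INTER_CUBIC)[:,140:400]; cv2.imwrite('pics/c10.png',np.hstack([a,b]))"
```

```text
pos [ 0.6162 -0.0765  0.1589] t 20.95 F [ 0.22 -0.83  0.44] w 0.0342
shift [0.0289 0.0017 0.0011] jaw yaw -69.7 x axis [ 0. -0. -1.] y [ 0.347 -0.938  0.   ]
```

View pics/c10.png

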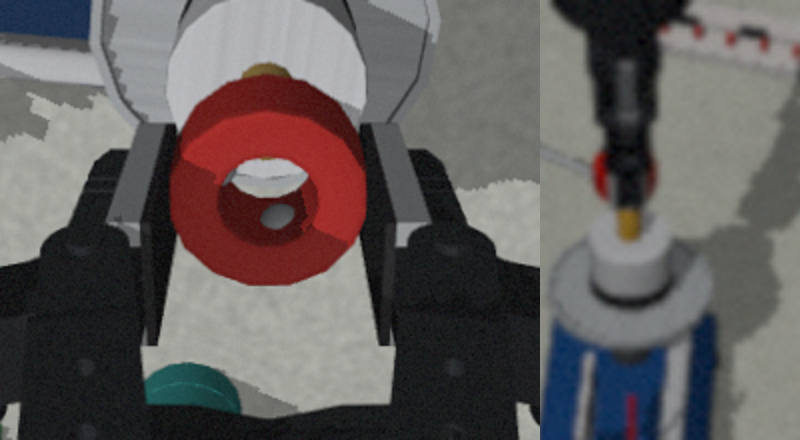

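The collar sits just above the stud, and stud (266) and ring centre (268) are aligned in the crop. I'll lower it while watching the force.

Emit:
arm_command --pt "0.005 0 0 0 0 0" --pt "0.005 0 0 0 0 0" --pt "0 0 0 0 0 0"

```text
time: 21.35
position: [0.6158, -0.076, 0.1475]
tcp_rot: [2.027, 0.364, -2.03]
ft_force: [-0.2, 0.1, 0.3]
width: 0.0338
```

Emit:
arm_command --pt "0.004 0 0 0 0 0" --pt "0 0 0 0 0 0"

```text
time: 21.55
position: [0.616, -0.076, 0.1437]
tcp_rot: [2.028, 0.364, -2.029]
ft_force: [-0.5, 0.3, -1.3]
width: 0.0337
```

Emit:
arm_command --pt "0.004 0 0 0 0 0" --pt "0 0 0 0 0 0"

```text
time: 21.75
position: [0.616, -0.0761, 0.1398]
tcp_rot: [2.028, 0.364, -2.029]
ft_force: [0.6, -0.3, -1.0]
width: 0.0342
```

```bash
python3 -c "
from h import *
to([.6157,-.0785,.13]); print(st()[2]['moment'])"
```

```text
pos [ 0.616  -0.0761  0.1398] t 21.75 F [ 0.65 -0.32 -0.96] w 0.0342
shift [0.0098 0.0022 0.0011] jaw yaw -69.7 x axis [-0.001 -0.    -1.   ] y [ 0.347 -0.938 -0.   ]
[-0.02656397  0.11794021 -0.01081501]
```

The collar is 11 mm onto the stud with no force. Now the push, in small steps.

Emit:
arm_command --pt "0.003 0 0 0 0 0" --pt "0 0 0 0 0 0"

```text
time: 21.95
position: [0.616, -0.0762, 0.1369]
tcp_rot: [2.028, 0.363, -2.029]
ft_force: [-0.3, -1.4, 0.5]
width: 0.0337
```

Emit:
arm_command --pt "0.002 0 0 0 0 0" --pt "0 0 0 0 0 0"

```text
time: 22.15
position: [0.6162, -0.0762, 0.1351]
tcp_rot: [2.028, 0.363, -2.029]
ft_force: [-0.1, -1.2, 1.0]
width: 0.0342
```

Emit:
arm_command --pt "0.002 0 0 0 0 0" --pt "0 0 0 0 0 0"

```text
time: 22.35
position: [0.6162, -0.0761, 0.1331]
tcp_rot: [2.028, 0.364, -2.029]
ft_force: [-1.2, -0.4, 1.0]
width: 0.0339
```

Emit:
arm_command --pt "0.002 0 0 0 0 0" --pt "0 0 0 0 0 0"

```text
time: 22.55
position: [0.6162, -0.076, 0.1311]
tcp_rot: [2.028, 0.364, -2.029]
ft_force: [-0.8, -0.5, 1.6]
width: 0.0339
```

Emit:
arm_command --pt "0.002 0 0 0 0 0" --pt "0 0 0 0 0 0"

```text
time: 22.75
position: [0.6162, -0.076, 0.1291]
tcp_rot: [2.028, 0.364, -2.029]
ft_force: [-1.7, -0.6, 2.3]
width: 0.0338
```

Emit:
arm_command --pt "0.002 0 0 0 0 0" --pt "0 0 0 0 0 0"

```text
time: 22.95
position: [0.6162, -0.076, 0.127]
tcp_rot: [2.028, 0.364, -2.029]
ft_force: [-2.1, -0.1, 0.5]
width: 0.0341
```

Emit:
arm_command --pt "0.002 0 0 0 0 0" --pt "0 0 0 0 0 0"

```text
time: 23.15
position: [0.6161, -0.076, 0.125]
tcp_rot: [2.028, 0.364, -2.029]
ft_force: [-0.7, -0.6, 2.0]
width: 0.0344
```

Emit:
arm_command --pt "0.002 0 0 0 0 0" --pt "0 0 0 0 0 0"

```text
time: 23.35
position: [0.6161, -0.076, 0.123]
tcp_rot: [2.028, 0.364, -2.029]
ft_force: [-1.1, -1.2, 1.7]
width: 0.0338
```

Emit:
arm_command --pt "0.002 0 0 0 0 0" --pt "0 0 0 0 0 0"

```text
time: 23.55
position: [0.6162, -0.076, 0.121]
tcp_rot: [2.028, 0.364, -2.029]
ft_force: [-1.4, -1.3, 2.2]
width: 0.0342
```

Emit:
arm_command --pt "0.002 0 0 0 0 0" --pt "0 0 0 0 0 0"

```text
time: 23.75
position: [0.6162, -0.076, 0.1191]
tcp_rot: [2.028, 0.364, -2.028]
ft_force: [-1.8, 0.6, 2.6]
width: 0.0339
```

Emit:
arm_command --pt "0.002 0 0 0 0 0" --pt "0 0 0 0 0 0"

```text
time: 23.95
position: [0.6163, -0.076, 0.1172]
tcp_rot: [2.028, 0.364, -2.028]
ft_force: [-2.7, -0.7, 4.3]
width: 0.0341
```

Emit:
arm_command --pt "0.002 0 0 0 0 0" --pt "0 0 0 0 0 0"

```text
time: 24.15
position: [0.6163, -0.076, 0.1154]
tcp_rot: [2.028, 0.364, -2.028]
ft_force: [-2.5, -0.4, 6.2]
width: 0.0336
```

Emit:
arm_command --pt "0.002 0 0 0 0 0" --pt "0 0 0 0 0 0"

```text
time: 24.35
position: [0.6163, -0.076, 0.1136]
tcp_rot: [2.029, 0.364, -2.028]
ft_force: [-3.9, -0.6, 8.8]
width: 0.0339
```

Emit:
arm_command --pt "0.001 0 0 0 0 0" --pt "0 0 0 0 0 0"

```text
time: 24.55
position: [0.6164, -0.076, 0.1127]
tcp_rot: [2.029, 0.364, -2.028]
ft_force: [-3.5, -0.7, 8.6]
width: 0.0342
```

The force plateaued at about 2 N, then rose at about 0.95 N/mm to 8.7 N over the last 6 mm, so the collar is home. I'll ease the load off, then release.

Emit:
arm_command --pt "-0.002 0 0 0 0 0" --pt "-0.002 0 0 0 0 0" --pt "-0.002 0 0 0 0 0" --pt "0 0 0 0 0 0"

```text
time: 24.95
position: [0.6163, -0.076, 0.1185]
tcp_rot: [2.029, 0.364, -2.028]
ft_force: [-1.9, -0.2, 3.3]
width: 0.0343
```

Emit:
arm_command --pt "0 0 0 0 0 0" --pt "0 0 0 0 0 0" --pt "0 0 0 0 0 0" --pt "0 0 0 0 0 0" --pt "0 0 0 0 0 0" --claw 100

```text
time: 25.45
position: [0.6164, -0.076, 0.1182]
tcp_rot: [2.028, 0.364, -2.028]
ft_force: [-0.5, -0.2, 0.1]
width: 0.052
```

Emit:
arm_command --pt "-0.01 0 0 0 0 0" --pt "-0.03 0 0 0 0 0" --pt "-0.045 0 0 0 0 0" --pt "-0.035 0 0 0 0 0" --pt "0 0 0 0 0 0"

```text
time: 25.95
position: [0.6189, -0.0761, 0.2445]
tcp_rot: [2.037, 0.361, -2.018]
ft_force: [-0.1, -1.4, -0.6]
width: 0.052
```

Emit:
arm_command --pt "0 0.0 0.035 0 0 0" --pt "0 0 0.04 0 0 0" --pt "0 0 0.02 0 0 0" --pt "0 0 0 0 0 0" --pt "0 0 0 0 0 0"

```text
time: 26.45
position: [0.5275, -0.1091, 0.2388]
tcp_rot: [2.03, 0.363, -2.027]
ft_force: [0.8, -0.1, 0.3]
width: 0.052
```

```bash
python3 -c "
from h import *
to([.6157,-.0785,.13]); w=snap('wrist','w12'); s=snap('side','s12'); 
a=cv2.imread('pics/w12.png')[0:260,180:450]; b=cv2.imread('pics/s12.png')[170:310,260:360]
a=cv2.resize(a,(457,440)); b=cv2.resize(b,(314,440),interpolation=cv2.INTER_CUBIC); cv2.imwrite('pics/c12.png',np.hstack([a,b]))
print(blobs('s12',(285,170,330,290)),blobs('w12',(200,0,450,260),a=100))"
```

```text
pos [ 0.5275 -0.1091  0.2388] t 26.45 F [ 0.77 -0.09  0.33] w 0.052
shift [ 0.1089  0.0019 -0.0932] jaw yaw -69.7 x axis [ 0.001  0.    -1.   ] y [ 0.347 -0.938  0.   ]
[([309, 194, 6, 7, 34], [311.5, 197.12]), ([317, 257, 8, 7, 28], [321.43, 259.04]), ([299, 267, 6, 12, 55], [301.6, 272.62])] [([302, 70, 24, 26, 466], [313.59, 81.89])]
```

View pics/c12.png

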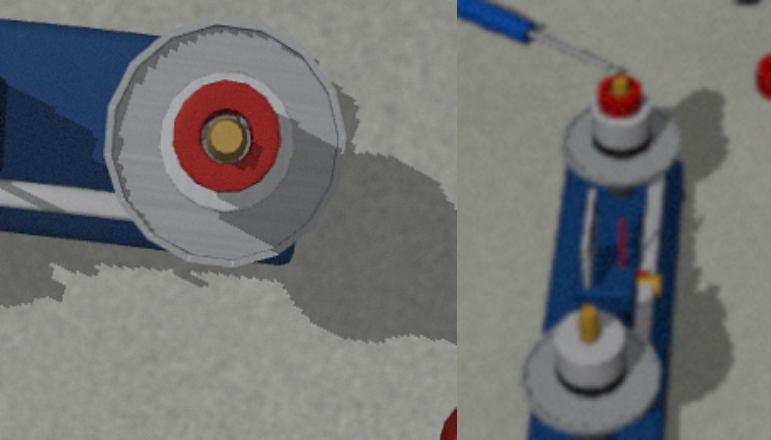

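The collar sits on the can around the stud, and the left pan is still up. One numeric check of seating from the side image, then I hand in.

```bash
python3 -c "
from h import *
d=load('s12'); im=cv2.imread('pics/s12.png');h=cv2.cvtColor(im,cv2.COLOR_BGR2HSV)
m=((h[...,1]>130)&((h[...,0]<8)|(h[...,0]>172))&(h[...,2]>50)).astype('uint8');m[:,:295]=0;m[:,330:]=0;m[:180]=0;m[225:]=0
n,l,s,c=cv2.connectedComponentsWithStats(m);print(s[1:],c[1:])
S=blobs('s12',(300,180,330,215)); w=load('w12'); P=atz(w,313.6,82,.149); print('stud xy',P,'tip px',proj(d,P), S)
a=np.linspace(0,6.28,60)
for e in (0,.003,.006):
  q=np.array([proj(d,[P[0]+.018*np.cos(t),P[1]+.018*np.sin(t),z+e]) for t in a for z in (.123,.141)]); print(e,q.min(0),q.max(0))
# wrist: apparent collar top radius -> height
im=cv2.imread('pics/w12.png');h=cv2.cvtColor(im,cv2.COLOR_BGR2HSV);m=((h[...,1]>130)&((h[...,0]<8)|(h[...,0]>172))).astype('uint8');m[150:]=0;m[:,:250]=0;m[:,380:]=0
n,l,s,c=cv2.connectedComponentsWithStats(m);print(s[1:])
for e in (-.004,0,.004,.008):
  q=np.array([proj(w,[P[0]+.018*np.cos(t),P[1]+.018*np.sin(t),.141+e]) for t in a]); print(e,np.ptp(q,axis=0))
"
```

```text
[[305 194  14  13 113]] [[311.28318584 200.95575221]]
stud xy [ 0.61530859 -0.07801432  0.149     ] tip px [312.01215694 193.92520441] [([309, 194, 6, 7, 34], [311.5, 197.12])]
0 [304.788269   191.55852304] [319.46376998 206.67329339]
0.003 [304.74981915 190.64840706] [319.4492492 205.7781285]
0.006 [304.71125669 189.73540756] [319.43468154 204.88006117]
[[ 283   48   63   65 2488]]
-0.004 [64.43644366 66.85625245]
0 [65.5215512  67.99137747]
0.004 [66.64377904 69.16558069]
0.008 [67.80506223 70.38090762]
```

```bash
python3 -c "
from h import *
print(finish_job())"
```

```text
the job is handed in; nothing more can be done
None
```

The job is done and handed in at about 26.5 s of the 72 s. The collar is home on the right-hand choke, which is the heavier one; both chokes are still on their pans.

- **Weighing:** With the gripper clear, the stud heights put the right pan at about 82 mm and the left at about 106 mm. That is the full swing to the right.
- **Collar:** I used the smallest red ring. It went on loosely, then met a drag of about 2 N, a little under the stated 3 to 8 N (the force readings scatter by about 0.5–1 N). Over the last 6 mm or so the force rose at about 0.95 N/mm to a peak of 8.8 N, so I took it as home. I eased off to about 3 N before letting go.
- **Last checks:** The wrist and side pictures show the collar on the can around the stud, and the side outline fits the home height best, to about 2–3 mm. The left pan is still up and the gripper is clear of everything.
- **What disagreed:**
  - While pressing, the sideways force reached about 4 N, so the collar was slightly off-centre in the grip. It dropped away on release.
  - During the push, the collar height worked out from the arm was about 2.5 mm below the height expected for home, which I put down to calibration and pan sinking.

I saw nothing else on the bench disturbed, but I did not measure the bystanders again at the end.

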